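# Vent the blasting box and hold its sprung lid at the marker

### The job

Vent the bench blasting box before it is opened: with its lid still shut, pull the red vent knob straight out to its outer stop, then push it fully home. Then lift the sprung blue lid by its black handle until it lines up with the yellow marker arm beside it, and finish while holding it still there in the gripper for inspection, with nothing put down or let go. Leave the marker arm as it is set, and do not disturb the tools and things lying round the box.

Things in the scene. Friction and masses are not known exactly. Their poses are not given: they have to be found in the camera images.
- unit: Grey bench blasting box, bolted to the worktop and immovable, 200 mm deep (its x), 300 mm wide (its y), about 100 mm high. Origin: centre of its underside; x points from its front to its back (hinge) side, y to its left as seen from the front, z up. The front carries the handle and the knob. The left 200 mm is the chamber under the lid, the right 100 mm the control section, whose flat top is 90 mm high.
- lid (a joint): Angle of the blue lid with a clear window (196 mm wide, 8 mm thick, about 0.35 kg), in rad: 0 shut (level), growing as its front edge rises, limit 1.3. It is hinged along the back of the box. A spring and its weight always press it shut: lifting takes about 3 N at the handle when shut, 6 to 8 N at 0.8 rad; let go, it falls shut.
- lid_hinge (a point): Point on the lid's hinge axis (which runs along the box's y), straight behind the handle, 100 mm above the worktop; fixed to the box, axes as the box's.
- lid_handle (a point): Centre of the lid's black handle: a round bar 24 mm in diameter and 30 mm long, lying along the box's y, 250 mm from the hinge axis and 2 mm above it when shut, about 46 mm ahead of the box's front face. Both its ends and the space below it are free; a 14 mm wide steel neck joins its middle to the lid. Axes turn with the lid and are the box's when it is shut.
- marker (a joint): Angle of the yellow marker arm, in rad, on the same scale as the lid: when both are equal the lid is lined up with the arm. Set to between 0.4 and 0.8 rad; it stays where it is set by stiff friction (about 2 N m).
- marker_tip (a point): Free end of the yellow marker arm, a bar 155 mm long, 10 mm wide and 8 mm deep with an 18 mm wide end block, that turns about the lid's hinge line, beside the lid's right edge (110 mm to the right of the handle's middle). Axes turn with the arm; its x axis runs along the arm towards the hinge.
- vent (a joint): How far the red vent knob is out, in m: 0 fully home, 0.025 at its outer stop. A friction detent holds it wherever it is left; moving it takes about 3 to 4 N.
- vent_knob (a point): Middle of the red round vent knob: 28 mm in diameter, 22 mm long, its axis along the box's x, on a 10 mm stem out of the right part of the front face, 64 mm above the worktop, 35 mm ahead of the front face when home. It slides straight out along the box's -x. Free on both sides and above. Axes as the box's.
- tape_measure: Yellow tape measure, 43x79x66 mm, standing on the worktop to the right of the box; to be left alone. Origin: centre of its underside.
- cutters: Cutters with blue handles, 52x169x14 mm, lying on the worktop at the left; to be left alone. Origin: centre of the underside.
- screwdriver: Screwdriver with a red handle, 30x214x33 mm, lying on the worktop to the left of the box; to be left alone. Origin: centre of the underside.
- offcut: Wooden strip, 32x200x19 mm, lying near the front edge of the worktop; to be left alone. Origin: centre of the underside.

How it is judged (in metres and radians):
On the way, in this order (a step that is already met when the one before it is completed fails the run):
1. the vent knob is pulled out to its outer stop, the lid still shut (value of joint vent above 0.021 m and value of joint lid below 0.08 rad), for 0.2 s.
2. the vent knob is pushed fully home, the lid still shut (value of joint vent below 0.003 m and value of joint lid below 0.08 rad), for 0.2 s.
3. the lid is lifted in line with the marker arm (angle between the x axis of lid_handle and the x axis of marker_tip, either way round below 0.08 rad and value of joint vent below 0.003 m), for 0.3 s.
At the end, for the whole second after the job is handed in: The lid is held still by the gripper's fingers (at least 1 N on it, turning at under 0.06 rad/s) within 0.08 rad of the marker arm's angle, no loose thing props it, and the vent knob is home within 3 mm (all of step 3 and velocity of joint lid between -0.06 and 0.06 rad/s and contact force between the fingers and lid above 1 N and contact force between each of tape_measure, cutters, screwdriver, offcut and lid below 0.3 N); the arm keeps its last pose, push and grip.
It fails at once if the lid is raised (over 0.1 rad) while the vent knob is out (over 4 mm) (value of joint lid above 0.1 rad and value of joint vent above 0.004 m).
It fails at once if the marker arm is moved by more than 10 mm at its tip (distance of marker_tip from where it was at the start of the episode above 0.01 m).
It fails at once if a thing lying round the box is moved by more than 25 mm (distance of any of tape_measure, cutters, screwdriver, offcut from where it was at the start of the episode above 0.025 m).
It also fails if it takes over 58 s, if anything falls off the work surface, if the arm or the gripper's body presses on something with over 40 N, if the wrist force passes 120 N, or if a joint passes its speed limit or range.

### The arm

A 6-joint arm with a two-finger parallel gripper is mounted at the origin on a cart in front of the work surface, level with it; the furniture and walls round the work are solid. World frame = base frame: x ahead of the robot, y to its left, z up, the work surface at z = 0. Lengths are in mm, angles in degrees, forces in N, time in s.
With the tool pointing down it reaches from about 300 to 750 mm from the base axis. Payload 8.5 kg.
Tool frame: the origin (TCP) lies midway between the tips of the shut fingers; the grasp point (between the pads) lies 19 mm behind it; z points along the fingers, y is the direction in which the jaws open and shut (so a half turn about z gives the same grasp; the last joint's range is limited). The gripper opens to 88 mm and grips with 3 to 60 N. Pads are 18 mm wide; open, the fingers measure 123 mm over their backs; the gripper's body (75 mm by 187 mm) begins 45 mm behind the grasp point.
Start: joints at [-86.992, 21.807, 74.336, -0, 83.858, -12.336], TCP at [145.531, -530.378, 238.748] pointing down, gripper open.
Joint ranges: [-178.18, 178.18], [-50.72, 133.34], [12.68, 142.11], [-81.47, 261.47], [9.98, 163.14], [-165.26, 165.26]. Speed limits (degrees/s): [136.94, 136.94, 180, 180, 180, 180].

### API

Orientations are given as a 3x3 rotation matrix whose columns are the frame's x, y, z axes.
In Python, from station import read_state, grab_frame, finish_job, look_for gives the robot as it stands. The module is installed in compiled form; this text tells all that it offers.
- The arm moves only by the shell command python3 -m crank 'ROWS'. ROWS is JSON, a list of rows, each a list of 3 entries, a list of its own where there are three numbers: the opening, from -1 (shut) to 1 (fully open), so that 0 is half open, then the shift along the world's x, y, z in m, then the turn, a rotation vector about the world's x, y, z in degrees. In form: [[fingers, [tx, ty, tz], [rx, ry, rz]], ...]. A call has 1 to 8 rows; each row is the pose to reach, as a shift and turn from the pose commanded when the call began; what a row does not reach only later rows make up. A row lasts 1/12 s, in which the tool goes at most 41.7 mm and 7.16 degrees, less where a joint would pass 70% of its speed; a pose out of reach is approached as far as the arm can. A call with a gripper value outside its range is refused whole. The fingers move at their own pace and stop on an object; the grip force is fixed at half the most. Time passes only in rows, so rows that repeat a pose let the fingers close. It gives the time, the measured TCP pose, the force and the opening at its end, in the units of the state.
- read_state(): the state, without advancing time (a new reading comes with each control period).
- grab_frame(name): name is "side" or "top" or "wrist"; returns a dict with "image" (400x640x3 uint8, red, green, blue), "range_z" (400x640 float32, mm along the optical axis (not along the pixel's ray), 0 where there is no reading), "intrinsics" (3x3 intrinsics, pixels), "pose" (4x4, takes a point from camera to world coordinates). Camera axes: x right, y down, z forward; pixel columns grow to the right and rows downward; lengths in mm; the calibration is good to about 2 mm. A picture is of the moment at which its call begins.
- finish_job(): hands the job in, once; it reports no verdict.
Trained networks look in a picture, given as the dict that the camera call returned (one of the last four; its "shot" number tells which), for a name from the list of things; names that differ only in an ending like _2 or _b are one class to them, and where a whole thing is asked for, a point or a joint stands for the part that bears it (a point fixed in the world has none). Each returns a list of dicts, best first, with "confidence" (0 to 1); they miss things now and then, are a little off and sometimes report something else, mostly with a low value. They report only what shows in the picture. A call takes as long as a camera call.
- look_for(thing, picture): "bbox" ([left, top, right, bottom] in pixels, round what is visible of it).
The state is a dict: "clock": time; "joint_pos": joint angles; "qd": joint speeds; "joint_efforts": joint torques, N m; "eef_pos": TCP position; "eef_rot": TCP orientation; "force": force on the tool from outside, world axes, zero at the start; "torque": the same for the moment, N m; "grip_width": finger opening in mm.
Only numpy, scipy, OpenCV 4.12 (cv2) and the standard library are available. Lean on these libraries where they do the work, as an engineer would, in place of code of your own. Each camera call takes 0.05 s, during which the arm holds its last target.

## Working session

There is one attempt and no reset: what is moved stays moved. The work goes in short steps, Python scripts to look and compute and a shell command to move; the robot and the scene stay as the last step left them, time stands still between calls to the robot, and variables do not carry over. Pictures are saved under pics/ and viewed, and the job is handed in when it is done.

```bash
mkdir -p pics; cat > h.py <<'E'
import numpy as np, cv2
from station import *
def save(f,n): cv2.imwrite('pics/'+n,f['image'][:,:,::-1])
def pt(f,u,v,z=None):
    K=np.array(f['intrinsics']);P=np.array(f['pose'])
    if z is None:
        z=f['range_z'][int(v),int(u)]
    c=np.array([(u-K[0,2])/K[0,0]*z,(v-K[1,2])/K[1,1]*z,z,1])
    return (P@c)[:3]
E
python3 - <<'E'
from h import *
np.set_printoptions(precision=1,suppress=True)
s=read_state();print(s)
for n in ['side','top']:
    f=grab_frame(n);save(f,n+'0.png');print(n,f['pose'],f['intrinsics'])
    np.savez('pics/'+n+'0.npz',**{k:f[k] for k in('image','range_z','intrinsics','pose')})
    for t in ['vent_knob','lid_handle','marker_tip','tape_measure','unit','offcut']:
        print(t,[(np.round(d['bbox']),round(d['confidence'],2)) for d in look_for(t,f)[:2]])
E
```

```text
{'clock': 0.0, 'joint_pos': array([-87. ,  21.8,  74.4,   0. ,  83.9, -12.3]), 'qd': array([-0. ,  0. ,  0.1,  0. , -0. , -0.1]), 'joint_efforts': array([  0. , -43.8, -22.5,   0.1,   0. ,  -0. ]), 'eef_pos': array([ 145.5, -530.1,  238.1]), 'eef_rot': array([[ 1. ,  0.3, -0. ],
       [ 0.3, -1. ,  0. ],
       [ 0. , -0. , -1. ]]), 'force': array([ 0.3,  0.7, -0. ]), 'torque': array([-0.,  0.,  0.]), 'grip_width': 88.06178940503983}
side [[  -0.9   -0.1    0.3  139.9]
 [  -0.3    0.3   -0.9 1220.8]
 [   0.    -0.9   -0.4  632.4]
 [   0.     0.     0.     1. ]] [[482.5   0.  318.5]
 [  0.  482.5 200.9]
 [  0.    0.    1. ]]
vent_knob [(array([357., 206., 364., 210.]), 0.6)]
lid_handle [(array([256., 186., 356., 226.]), 0.67)]
marker_tip [(array([284., 167., 324., 191.]), 0.46)]
tape_measure [(array([361., 167., 375., 185.]), 0.72)]
unit [(array([248., 168., 362., 264.]), 0.84)]
offcut [(array([361., 232., 375., 269.]), 0.73)]
top [[   0.    -1.     0.2  385. ]
 [  -1.    -0.    -0.   -61.8]
 [   0.    -0.2   -1.  1302. ]
 [   0.     0.     0.     1. ]] [[386.4   0.  315.2]
 [  0.  386.4 193.5]
 [  0.    0.    1. ]]
vent_knob [(array([323., 227., 336., 238.]), 0.42)]
lid_handle [(array([244., 160., 313., 242.]), 0.87)]
marker_tip [(array([317., 158., 326., 192.]), 0.51)]
tape_measure [(array([432., 200., 459., 221.]), 0.69), (array([248., 155., 343., 241.]), 0.15)]
unit [(array([252., 156., 347., 241.]), 0.57)]
offcut [(array([249., 245., 312., 266.]), 0.94)]
```

View pics/side0.png

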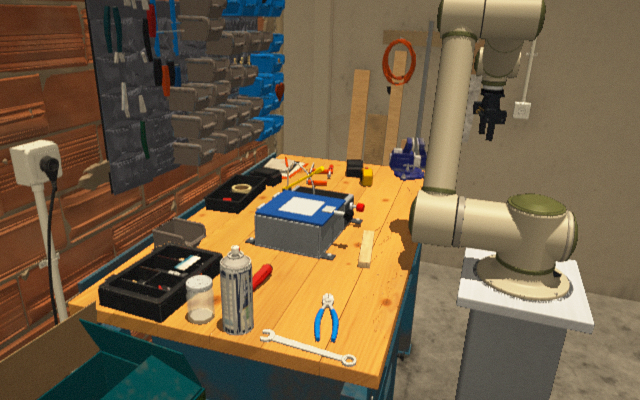

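View pics/top0.png

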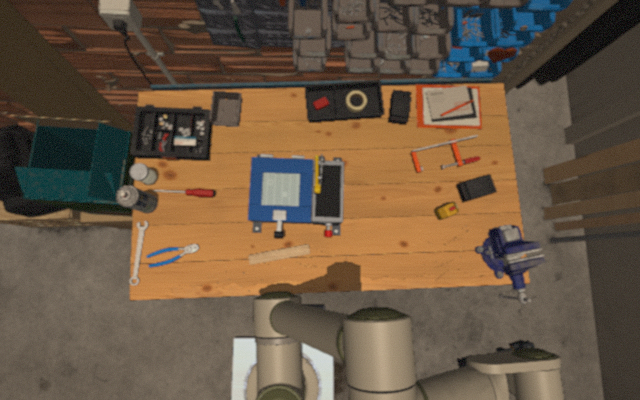

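```bash
python3 - <<'E'
import cv2,numpy as np
d=np.load('pics/top0.npz');im=d['image'][140:280,220:360,::-1]
cv2.imwrite('pics/topc.png',cv2.resize(im,None,fx=4.2,fy=4.2,interpolation=cv2.INTER_CUBIC))
d=np.load('pics/side0.npz');im=d['image'][150:280,240:390,::-1]
cv2.imwrite('pics/sidec.png',cv2.resize(im,None,fx=4,fy=4,interpolation=cv2.INTER_CUBIC))
E
```

```text
(no output)
```

View pics/topc.png

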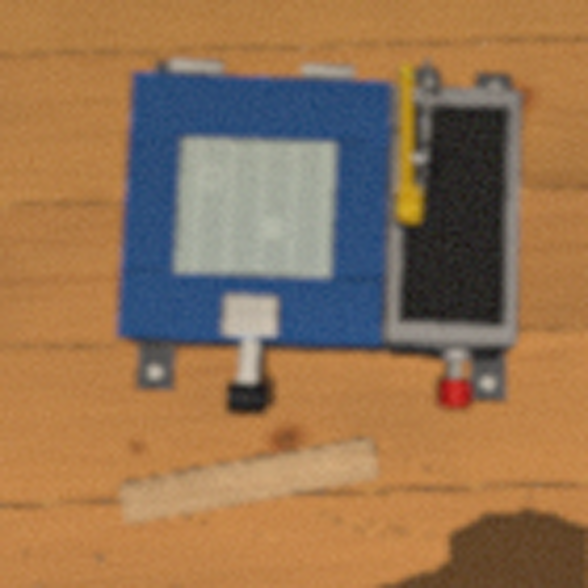

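View pics/sidec.png

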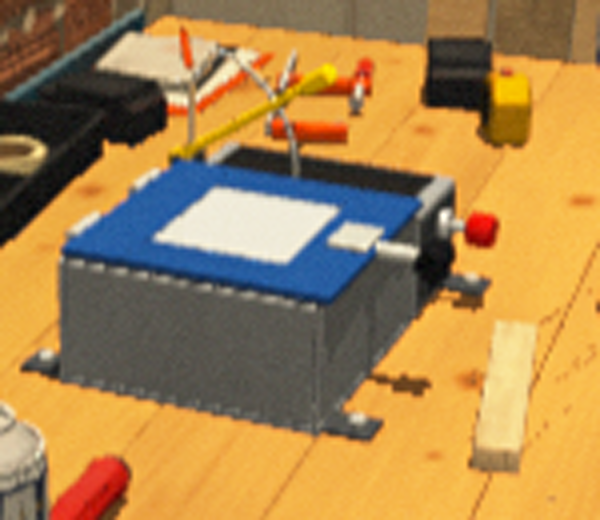

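```bash
python3 - <<'E'
from h import *
np.set_printoptions(precision=1,suppress=True)
for n in['top','side']:
    f=dict(np.load(f'pics/{n}0.npz'))
    im=f['image'];hsv=cv2.cvtColor(im,cv2.COLOR_RGB2HSV).astype(int);z=f['range_z']
    K=f['intrinsics'];P=f['pose']
    v,u=np.mgrid[0:400,0:640]
    X=np.stack([(u-K[0,2])/K[0,0]*z,(v-K[1,2])/K[1,1]*z,z],-1)@P[:3,:3].T+P[:3,3]
    roi=(X[...,0]>280)&(X[...,0]<720)&(X[...,1]>-250)&(X[...,1]<250)&(z>0)
    H,S,V=hsv[...,0],hsv[...,1],hsv[...,2]
    for name,m in dict(red=((H<8)|(H>172))&(S>150)&(V>80),blue=(H>100)&(H<125)&(S>120),yellow=(H>20)&(H<32)&(S>170)&(X[...,2]>95),black=(V<60)&(X[...,2]>60)).items():
        m=m&roi&(X[...,2]>40)
        p=X[m]
        if len(p):
            print(n,name,len(p),p.mean(0),p.min(0),p.max(0), np.median(p,0))
            if name in('red','yellow'): print(np.c_[u[m],v[m],p][:60])
E
```

```text
top red 43 [ 478.8 -139.5   77.3] [ 470.2 -149.7   69.3] [ 489.9 -127.6   82.4] [ 479.4 -139.8   78.3]
[[ 325.   230.   489.9 -130.8   69.3]
 [ 326.   230.   489.7 -133.9   71.9]
 [ 330.   230.   489.3 -146.3   77.3]
 [ 326.   231.   486.4 -133.8   73.6]
 [ 327.   231.   485.9 -136.6   79.9]
 [ 328.   231.   486.1 -139.9   77.1]
 [ 329.   231.   485.7 -142.7   82.4]
 [ 330.   231.   486.  -146.1   78.7]
 [ 331.   231.   486.1 -149.3   78.3]
 [ 325.   232.   483.1 -130.5   74.5]
 [ 326.   232.   482.8 -133.4   79.1]
 [ 327.   232.   482.6 -136.4   81.9]
 [ 328.   232.   483.1 -140.    76. ]
 [ 329.   232.   482.7 -142.9   80.2]
 [ 330.   232.   482.9 -146.2   78. ]
 [ 331.   232.   482.9 -149.3   79.1]
 [ 325.   233.   480.3 -130.8   69.4]
 [ 327.   233.   479.4 -136.5   81.4]
 [ 328.   233.   479.7 -139.8   78.8]
 [ 329.   233.   480.  -143.2   75.2]
 [ 330.   233.   479.5 -145.9   82.2]
 [ 331.   233.   480.2 -149.7   73.4]
 [ 325.   234.   476.8 -130.5   74.7]
 [ 326.   234.   476.7 -133.7   75.4]
 [ 327.   234.   476.3 -136.5   80.8]
 [ 328.   234.   476.8 -140.    75.5]
 [ 329.  
[... 7256 characters left out ...]
 173.   630.   -93.4  166.9]
 [ 311.   173.   628.7  -98.7  165.5]
 [ 312.   173.   623.1  -92.4  168.1]
 [ 313.   173.   620.8  -94.7  167.8]
 [ 314.   173.   617.3  -94.2  168.4]
 [ 315.   173.   613.9  -93.6  169.1]
 [ 316.   173.   609.1  -89.3  171. ]
 [ 317.   173.   608.1  -95.5  169.3]
 [ 309.   174.   633.2  -93.4  163.2]
 [ 310.   174.   628.2  -88.8  165.3]
 [ 311.   174.   627.1  -94.4  163.8]
 [ 312.   174.   622.8  -91.5  165.2]
 [ 306.   175.   642.9  -93.3  158.7]
 [ 307.   175.   640.2  -94.8  158.6]
 [ 308.   175.   637.1  -95.3  158.9]
 [ 309.   175.   632.2  -90.9  160.9]]
side black 498 [475.7 -86.5 199. ] [ 280.  -171.5   60.1] [708.8 112.8 658.7] [ 510.3 -135.    91.9]
```

The top view shows the lid's black handle near (279,232), the red knob at (328,233) and the yellow arm running from (317,157) to (317,190). The offcut lies in front of the box. Next I'll fit the box yaw, the marker slope and the handle position.

```bash
python3 - <<'E'
from h import *
np.set_printoptions(precision=2,suppress=True)
for n in['top','side']:
    f=dict(np.load(f'pics/{n}0.npz'))
    im=f['image'];hsv=cv2.cvtColor(im,cv2.COLOR_RGB2HSV).astype(int);z=f['range_z']
    K=f['intrinsics'];P=f['pose']
    v,u=np.mgrid[0:400,0:640]
    X=np.stack([(u-K[0,2])/K[0,0]*z,(v-K[1,2])/K[1,1]*z,z],-1)@P[:3,:3].T+P[:3,3]
    H,S,V=hsv[...,0],hsv[...,1],hsv[...,2]
    roi=(X[...,0]>440)&(X[...,0]<740)&(X[...,1]>-180)&(X[...,1]<140)&(z>0)
    b=(H>100)&(H<125)&(S>120)&roi&(X[...,2]>98)
    print(n,'lid rect',cv2.minAreaRect(X[b][:,:2].astype(np.float32)),'z',np.median(X[b][:,2]))
    y=(H>20)&(H<32)&(S>150)&roi&(X[...,2]>102)&(X[...,1]<-70)
    p=X[y]; d=cv2.fitLine(p.astype(np.float32),cv2.DIST_HUBER,0,.01,.01).ravel();print('marker',len(p),d,np.arctan2(abs(d[2]),abs(d[0])))
    k=(V<70)&roi&(X[...,0]<500)&(X[...,1]>-30)&(X[...,1]<50)&(X[...,2]>70)
    p=X[k];print('handle',len(p),p.mean(0),p.min(0),p.max(0))
    o=(X[...,0]>380)&(X[...,0]<450)&(X[...,1]>-120)&(X[...,1]<120)&(X[...,2]>8)&(X[...,2]<30)&(z>0)
    print('offcut',X[o].min(0),X[o].max(0))
E
```

```text
top lid rect ((613.6271362304688, 11.020652770996094), (190.14901733398438, 199.47369384765625), 88.89033508300781) z 107.8561925280303
marker 118 [   0.82   -0.01   -0.57  651.17 -101.18  156.68] 0.60833764
handle 51 [472.06  12.81 113.34] [463.74   0.12 108.9 ] [482.24  25.08 119.06]
offcut [ 381.87 -101.1     8.05] [447.6  116.77  28.29]
side lid rect ((612.0556640625, 14.834053039550781), (204.71018981933594, 202.34725952148438), 89.50102233886719) z 104.66403225321517
marker 133 [  0.83  -0.03  -0.56 650.71 -94.1  148.66] 0.5960196
handle 77 [469.81  26.74 104.21] [460.02   8.36  90.71] [482.82  36.93 113.46]
offcut [380.89 -81.63   8.04] [444.97 119.95  22.41]
```

```bash
cat >> h.py <<'E'
from scipy.spatial.transform import Rotation as Ro
YAW=np.radians(-1.5)
def goalR(dep,yaw=YAW):
    d=np.radians(dep)
    z=np.array([np.cos(d)*np.cos(yaw),np.cos(d)*np.sin(yaw),-np.sin(d)])
    y=np.array([np.sin(yaw),-np.cos(yaw),0]);return np.c_[np.cross(y,z),y,z]
def delta(g,dep,s=None,back=0):
    """shift m and rotvec deg to bring the grasp point to g (mm) less back along tool z"""
    s=s or read_state();R=goalR(dep);R0=np.array(s['eef_rot'])
    t=np.array(g)+(19-back)*R[:,2]
    rv=(Ro.from_matrix(R)*Ro.from_matrix(R0).inv()).as_rotvec(degrees=True)
    print('shift',np.round((t-np.array(s['eef_pos']))/1000,4),'rot',np.round(rv,2),'tcp',np.round(t,1))
E
python3 -c "
from h import *
delta([479,-139.5,64],50,back=120)"
```

```text
shift [ 0.2686  0.3926 -0.0974] rot [  4.84 -39.85 -16.15] tcp [ 414.1 -137.8  141.4]
```

```bash
python3 -m crank '[[1,[0.14,0.2,0],[2.4,-20,-8]],[1,[0.14,0.2,0],[2.4,-20,-8]],[1,[0.14,0.2,0],[2.4,-20,-8]],[1,[0.14,0.2,0],[2.4,-20,-8]],[1,[0.14,0.2,0],[2.4,-20,-8]],[1,[0.14,0.2,0],[2.4,-20,-8]],[1,[0.14,0.2,0],[2.4,-20,-8]]]'
python3 -c "
from h import *
delta([479,-139.5,64],50,back=120)"
```

```text
clock: 1.28
eef_pos: [287.4, -325.4, 239.1]
eef_rot: [[0.93, 0.126, 0.344], [0.127, -0.992, 0.019], [0.344, 0.026, -0.939]]
force: [0.3, 0.3, 0.8]
grip_width: 88.4
shift [ 0.1267  0.1876 -0.0977] rot [  2.46 -19.8   -8.38] tcp [ 414.1 -137.8  141.4]
```

```bash
python3 -m crank '[[1,[0.127,0.188,-0.098],[2.5,-19.8,-8.4]],[1,[0.127,0.188,-0.098],[2.5,-19.8,-8.4]],[1,[0.127,0.188,-0.098],[2.5,-19.8,-8.4]],[1,[0.127,0.188,-0.098],[2.5,-19.8,-8.4]],[1,[0.127,0.188,-0.098],[2.5,-19.8,-8.4]],[1,[0.127,0.188,-0.098],[2.5,-19.8,-8.4]],[1,[0.127,0.188,-0.098],[2.5,-19.8,-8.4]],[1,[0.127,0.188,-0.098],[2.5,-19.8,-8.4]]]'
python3 - <<'E'
from h import *
delta([479,-139.5,64],50)
np.set_printoptions(precision=1,suppress=True)
f=grab_frame('wrist');save(f,'w1.png');s=grab_frame('side');save(s,'s1.png')
im=f['image'];hsv=cv2.cvtColor(im,cv2.COLOR_RGB2HSV).astype(int);z=f['range_z'];K=f['intrinsics'];P=f['pose']
v,u=np.mgrid[0:400,0:640]
X=np.stack([(u-K[0,2])/K[0,0]*z,(v-K[1,2])/K[1,1]*z,z],-1)@P[:3,:3].T+P[:3,3]
H,S,V=hsv[...,0],hsv[...,1],hsv[...,2]
m=((H<8)|(H>172))&(S>150)&(V>60)&(z>0)&(X[...,0]<520)&(X[...,2]>30)
p=X[m];print(len(p));
if len(p):print(p.mean(0),np.percentile(p,[1,99],0),u[m].mean(),v[m].mean())
print(look_for('vent_knob',f)[:2],look_for('lid_handle',f)[:2])
E
```

```text
clock: 1.95
eef_pos: [413.2, -140.0, 140.2]
eef_rot: [[0.767, -0.025, 0.641], [-0.02, -1.0, -0.014], [0.641, -0.002, -0.767]]
force: [-0.7, 0.6, 0.4]
grip_width: 88.2
shift [ 0.078   0.0002 -0.0907] rot [-0.14 -0.11 -0.09] tcp [ 491.2 -139.8   49.4]
881
[ 474.9 -140.6   72.6] [[ 467.2 -153.4   55.4]
 [ 487.3 -128.1   78.3]] 316.69466515323495 200.9455164585698
[{'bbox': [302.0, 171.3, 334.9, 217.8], 'confidence': 0.82}] [{'bbox': [0.0, 0.0, 260.1, 214.6], 'confidence': 0.93}]
```

View pics/w1.png

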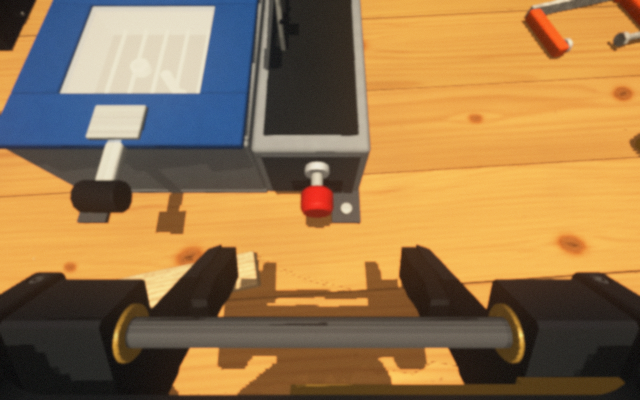

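The knob sits at (317,200), centred between the fingers. Its measured position agrees with the estimate, so I'll advance and close.

```bash
python3 -m crank '[[1,[0.039,-0.001,-0.045],[0,0,0]],[1,[0.039,-0.001,-0.045],[0,0,0]],[1,[0.078,-0.001,-0.09],[0,0,0]],[1,[0.078,-0.001,-0.09],[0,0,0]],[1,[0.078,-0.001,-0.09],[0,0,0]]]'
python3 -m crank '[[-1,[0,0,0],[0,0,0]],[-1,[0,0,0],[0,0,0]],[-1,[0,0,0],[0,0,0]],[-1,[0,0,0],[0,0,0]],[-1,[0,0,0],[0,0,0]],[-1,[0,0,0],[0,0,0]],[-1,[0,0,0],[0,0,0]],[-1,[0,0,0],[0,0,0]]]'
python3 - <<'E'
from h import *
save(grab_frame('wrist'),'w2.png')
E
```

```text
clock: 2.57
eef_pos: [491.7, -145.4, 48.5]
eef_rot: [[0.767, -0.033, 0.641], [-0.027, -0.999, -0.019], [0.641, -0.002, -0.767]]
force: [-1.0, 0.9, 0.3]
grip_width: 87.9
clock: 3.23
eef_pos: [490.5, -143.4, 50.9]
eef_rot: [[0.766, -0.031, 0.642], [-0.024, -1.0, -0.019], [0.642, -0.001, -0.766]]
force: [-0.0, -0.3, 0.5]
grip_width: 36.9
```

View pics/w2.png

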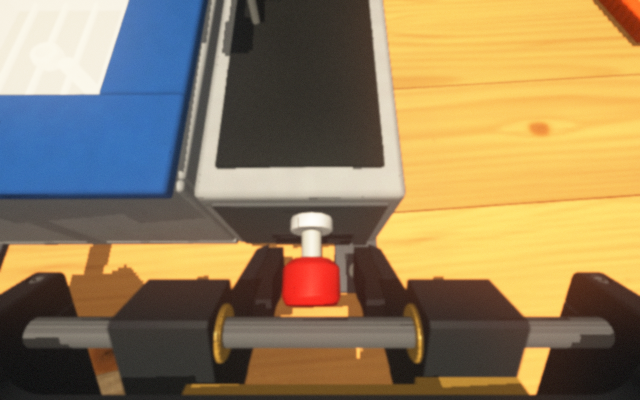

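Closing: the knob at (311,280) lies between the fingers, but the tool sits about 3 mm to the right of it.

```bash
python3 -m crank '[[-1,[0,0.002,0],[0,0,0]],[-1,[0,0.002,0],[0,0,0]],[-1,[0,0.002,0],[0,0,0]],[-1,[0,0.002,0],[0,0,0]],[-1,[0,0.002,0],[0,0,0]],[-1,[0,0.002,0],[0,0,0]]]'
```

```text
clock: 3.78
eef_pos: [490.5, -139.9, 50.8]
eef_rot: [[0.766, -0.028, 0.642], [-0.024, -1.0, -0.015], [0.643, -0.003, -0.766]]
force: [1.8, 6.1, 0.9]
grip_width: 25.9
```

```bash
python3 -m crank '[[-1,[-0.005,0,0],[0,0,0]],[-1,[-0.010,0,0],[0,0,0]],[-1,[-0.015,0,0],[0,0,0]],[-1,[-0.02,0.0005,0],[0,0,0]],[-1,[-0.025,0.0007,0],[0,0,0]],[-1,[-0.028,0.0007,0],[0,0,0]],[-1,[-0.028,0.0007,0],[0,0,0]],[-1,[-0.028,0.0007,0],[0,0,0]]]'
python3 - <<'E'
from h import *
save(grab_frame('wrist'),'w3.png')
E
```

```text
clock: 4.45
eef_pos: [464.6, -139.3, 51.4]
eef_rot: [[0.763, -0.025, 0.646], [-0.022, -1.0, -0.013], [0.646, -0.004, -0.763]]
force: [22.3, 11.5, -8.5]
grip_width: 26.9
```

View pics/w3.png

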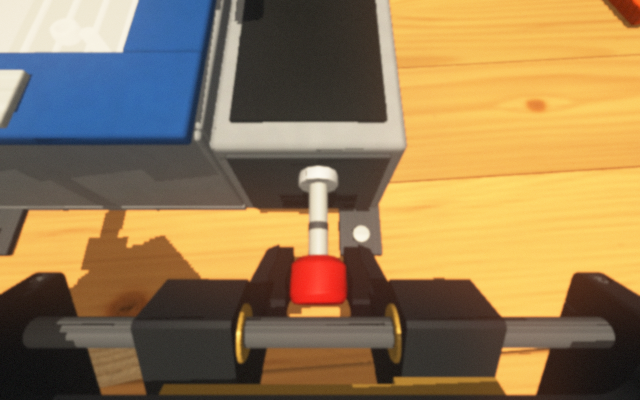

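The stem is fully extended between (317,180) and (318,255), and the 22 N pull shows the knob is on its stop. Now I'll push it home.

```bash
python3 -m crank '[[-1,[0,0,0],[0,0,0]],[-1,[0.006,0,0],[0,0,0]],[-1,[0.012,0,0],[0,0,0]],[-1,[0.018,-0.0005,0],[0,0,0]],[-1,[0.024,-0.0007,0],[0,0,0]],[-1,[0.03,-0.0007,0],[0,0,0]],[-1,[0.03,-0.0007,0],[0,0,0]],[-1,[0.03,-0.0007,0],[0,0,0]]]'
python3 - <<'E'
from h import *
save(grab_frame('wrist'),'w4.png')
E
```

```text
clock: 5.17
eef_pos: [491.2, -139.8, 50.5]
eef_rot: [[0.768, -0.029, 0.64], [-0.024, -1.0, -0.017], [0.64, -0.003, -0.768]]
force: [-11.0, 4.7, 8.4]
grip_width: 26.4
```

View pics/w4.png

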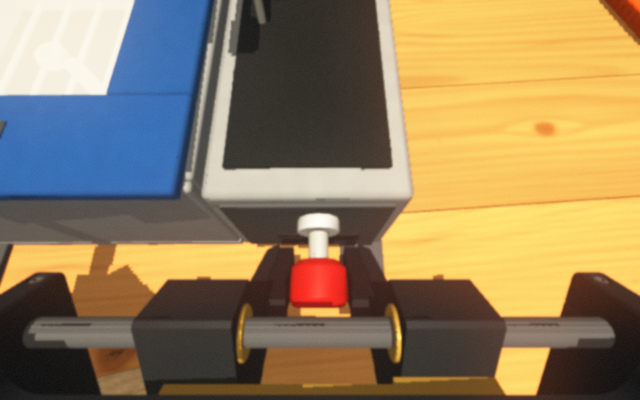

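The picture matches the one from before the pull, with the stem between (318,225) and (318,258). The push of 11 N is against the home stop, so I'll hold briefly, open and back out.

```bash
python3 -m crank '[[-1,[0.001,0,0],[0,0,0]],[-1,[0.001,0,0],[0,0,0]],[-1,[0.001,0,0],[0,0,0]],[1,[0,0,0],[0,0,0]],[1,[0,0,0],[0,0,0]],[1,[0,0,0],[0,0,0]],[1,[0,0,0],[0,0,0]],[1,[0,0,0],[0,0,0]]]'
python3 -m crank '[[1,[0,0,0],[0,0,0]],[1,[-0.02,0,0.024],[0,0,0]],[1,[-0.04,0,0.048],[0,0,0]],[1,[-0.06,0,0.072],[0,0,0]],[1,[-0.08,0,0.094],[0,0,0]],[1,[-0.08,0,0.094],[0,0,0]],[1,[-0.08,0,0.094],[0,0,0]]]'
python3 - <<'E'
from h import *
np.set_printoptions(precision=1,suppress=True)
f=grab_frame('wrist');save(f,'w5.png')
im=f['image'];hsv=cv2.cvtColor(im,cv2.COLOR_RGB2HSV).astype(int);z=f['range_z'];K=f['intrinsics'];P=f['pose']
v,u=np.mgrid[0:400,0:640]
X=np.stack([(u-K[0,2])/K[0,0]*z,(v-K[1,2])/K[1,1]*z,z],-1)@P[:3,:3].T+P[:3,3]
H,S,V=hsv[...,0],hsv[...,1],hsv[...,2]
m=((H<8)|(H>172))&(S>150)&(V>60)&(z>0)&(X[...,0]<520)&(X[...,2]>30)
p=X[m];print('knob',np.percentile(p,[1,99],0))
m=(V<70)&(z>0)&(X[...,1]>-30)&(X[...,1]<50)&(X[...,2]>70)&(X[...,0]<500)
p=X[m];print('handle',len(p),np.percentile(p,[1,99],0),p.mean(0))
m=(H>100)&(H<125)&(S>120)&(z>0)&(X[...,2]>98);p=X[m]
bins=[(b,np.percentile(p[(abs(p[:,1]-b)<4)][:,0],0.5)) for b in range(-70,60,20) if (abs(p[:,1]-b)<4).sum()>20]
print(bins);b=np.array(bins);print('slope',np.degrees(np.polyfit(b[:,0],b[:,1],1)[0]))
delta([472,12.5,102],50,back=120)
E
```

```text
clock: 5.88
eef_pos: [492.7, -141.5, 50.7]
eef_rot: [[0.766, -0.031, 0.642], [-0.024, -1.0, -0.019], [0.642, -0.001, -0.767]]
force: [-0.5, 0.1, -0.2]
grip_width: 57.4
clock: 6.47
eef_pos: [412.5, -142.0, 145.7]
eef_rot: [[0.765, -0.032, 0.644], [-0.024, -0.999, -0.022], [0.644, 0.001, -0.765]]
force: [0.1, -0.3, 0.0]
grip_width: 88.0
knob [[ 467.1 -153.1   55.2]
 [ 487.7 -127.5   78.3]]
handle 1627 [[459.9  -0.7  94.7]
 [481.4  27.7 113.9]] [468.8  10.7 108.2]
[(-70, np.float64(510.30016992623877)), (-50, np.float64(510.7142159244249)), (-30, np.float64(511.05791699317615)), (-10, np.float64(511.7766240140928)), (10, np.float64(513.140016342979)), (30, np.float64(512.7391025381365)), (50, np.float64(513.5340305419085))]
slope 1.6199823457528442
shift [-0.   0.2  0. ] rot [-0.   0.   0.3] tcp [407.1  14.2 179.4]
```

View pics/w5.png

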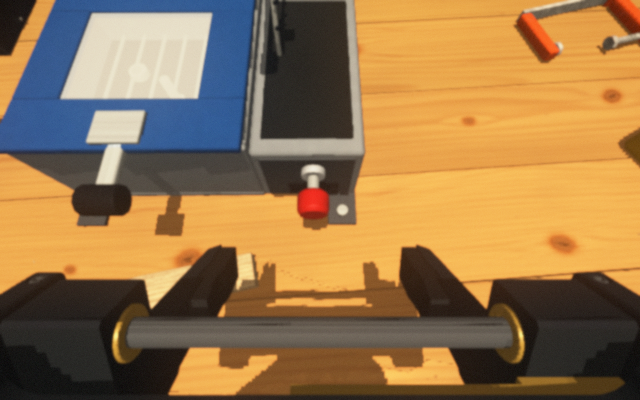

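The knob is back at its starting position, now at (313,203), and the measured yaw is -1.6°. Next is the handle, centred at about (472, 13, 102).

```bash
python3 -m crank '[[1,[-0.005,0.0,0.034],[0,0,0]],[1,[-0.005,0.157,0.034],[0,0,0.3]],[1,[-0.005,0.157,0.034],[0,0,0.3]],[1,[-0.005,0.157,0.034],[0,0,0.3]],[1,[-0.005,0.157,0.034],[0,0,0.3]],[1,[-0.005,0.157,0.034],[0,0,0.3]],[1,[-0.005,0.157,0.034],[0,0,0.3]],[1,[-0.005,0.157,0.034],[0,0,0.3]]]'
python3 - <<'E'
from h import *
np.set_printoptions(precision=1,suppress=True)
f=grab_frame('wrist');save(f,'w6.png')
im=f['image'];hsv=cv2.cvtColor(im,cv2.COLOR_RGB2HSV).astype(int);z=f['range_z'];K=f['intrinsics'];P=f['pose']
v,u=np.mgrid[0:400,0:640]
X=np.stack([(u-K[0,2])/K[0,0]*z,(v-K[1,2])/K[1,1]*z,z],-1)@P[:3,:3].T+P[:3,3]
V=hsv[...,2]
m=(V<70)&(z>0)&(X[...,1]>-30)&(X[...,1]<50)&(X[...,2]>70)&(X[...,0]<500)&(X[...,0]>450)
p=X[m];print('handle',len(p),np.percentile(p,[1,99],0),p.mean(0))
delta([471.5,13,102],50)
E
```

```text
clock: 7.18
eef_pos: [408.1, 15.7, 178.1]
eef_rot: [[0.767, -0.024, 0.641], [-0.019, -1.0, -0.014], [0.641, -0.002, -0.768]]
force: [-0.2, -0.2, 0.5]
grip_width: 88.1
handle 800 [[459.7   1.5 102.4]
 [480.3  28.2 114.1]] [468.3  15.3 110.4]
shift [ 0.1 -0.  -0.1] rot [-0.1 -0.1 -0. ] tcp [483.7  12.7  87.4]
```

View pics/w6.png

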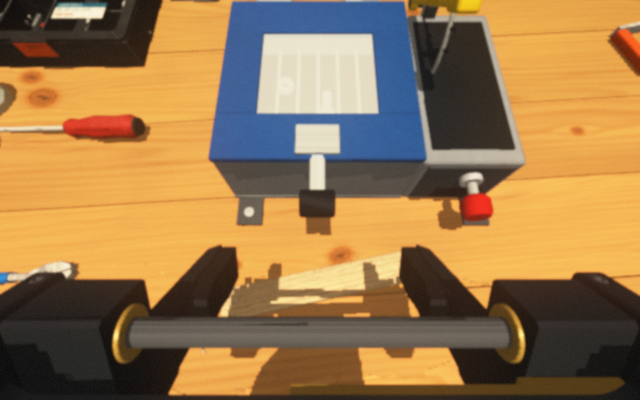

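The handle at (317,203) is centred, with y about 14. Advancing and gripping.

```bash
python3 -m crank '[[1,[0.025,-0.001,-0.03],[0,0,0]],[1,[0.05,-0.001,-0.06],[0,0,0]],[1,[0.075,-0.001,-0.09],[0,0,0]],[1,[0.075,-0.001,-0.09],[0,0,0]],[1,[0.075,-0.001,-0.09],[0,0,0]],[1,[0.075,-0.001,-0.09],[0,0,0]]]'
python3 -m crank '[[-1,[0,0,0],[0,0,0]],[-1,[0,0,0],[0,0,0]],[-1,[0,0,0],[0,0,0]],[-1,[0,0,0],[0,0,0]],[-1,[0,0,0],[0,0,0]],[-1,[0,0,0],[0,0,0]],[-1,[0,0,0],[0,0,0]],[-1,[0,0,0],[0,0,0]]]'
python3 -m crank '[[-1,[0,0,0],[0,0,0]],[-1,[0,0,0],[0,0,0]],[-1,[0,0,0],[0,0,0]],[-1,[0,0,0],[0,0,0]]]'
python3 - <<'E'
from h import *
save(grab_frame('wrist'),'w7.png')
E
```

```text
clock: 7.73
eef_pos: [477.6, 13.6, 99.8]
eef_rot: [[0.762, -0.025, 0.647], [-0.024, -1.0, -0.011], [0.647, -0.007, -0.762]]
force: [-0.0, -0.4, 1.1]
grip_width: 87.8
clock: 8.4
eef_pos: [476.6, 16.3, 101.3]
eef_rot: [[0.761, -0.02, 0.648], [-0.02, -1.0, -0.007], [0.648, -0.008, -0.761]]
force: [-0.3, -0.5, 0.2]
grip_width: 37.0
clock: 8.73
eef_pos: [476.6, 15.8, 101.0]
eef_rot: [[0.762, -0.021, 0.648], [-0.021, -1.0, -0.009], [0.648, -0.007, -0.762]]
force: [-2.4, -6.0, 1.2]
grip_width: 30.1
```

View pics/w7.png

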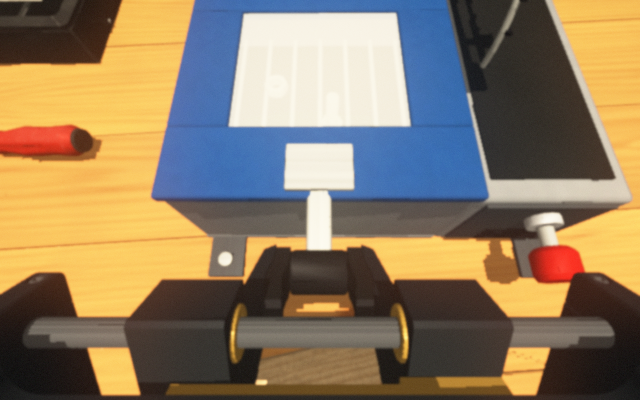

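The grip is on the handle (30.1 mm, handle at (318,272)), but the tool stopped about 15 mm short along its axis. I'll find out why before deciding what to do.

```bash
python3 - <<'E'
from h import *
s=read_state();print(np.round(s['joint_pos'],1),np.round(s['joint_efforts'],1),s['torque'],s['force'])
s=grab_frame('side');save(s,'s7.png');im=s['image'][120:320,200:460,::-1]
cv2.imwrite('pics/s7c.png',cv2.resize(im,None,fx=3,fy=3,interpolation=cv2.INTER_CUBIC))
delta([471.5,14.5,102],50)
E
```

```text
[-18.6  19.  125.9 108.5  12.1 -32.1] [  2.4 -27.7  -9.2   0.2   2.1   0. ] [-0.60894035  0.34764691 -0.51392352] [-1.10086226 -4.26886481  1.06959779]
shift [ 0.0071 -0.0016 -0.0136] rot [-0.38  0.37 -0.27] tcp [483.7  14.2  87.4]
```

View pics/s7c.png

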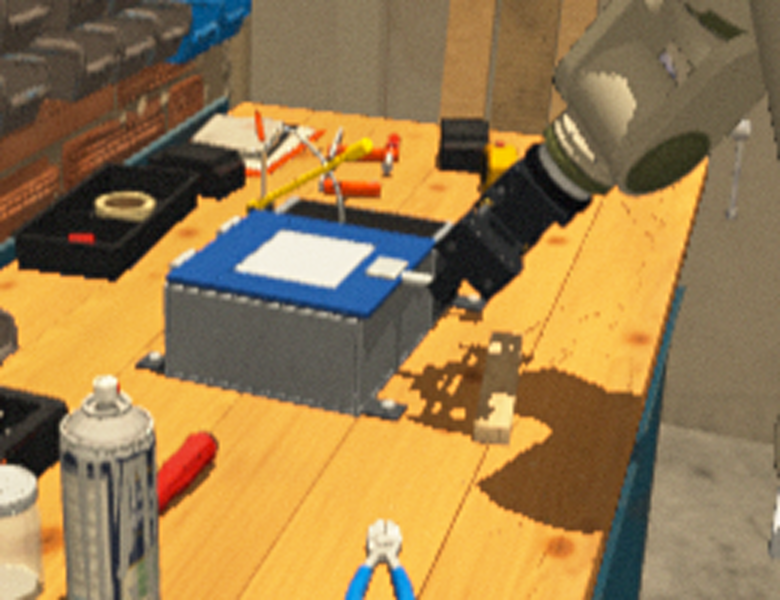

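Joint 5 is at 12°, close to its 10° limit, which is near-singular. I'll let go (the lid is still shut), back off, steepen the tool to about 68° and re-grip with a proper bite.

```bash
python3 -m crank '[[1,[0,0,0],[0,0,0]],[1,[0,0,0],[0,0,0]],[1,[0,0,0],[0,0,0]],[1,[0,0,0],[0,0,0]],[1,[0,0,0],[0,0,0]],[1,[0,0,0],[0,0,0]],[1,[0,0,0],[0,0,0]]]'
python3 -m crank '[[1,[-0.025,0,0.03],[0,0,0]],[1,[-0.05,0,0.06],[0,0,0]],[1,[-0.05,0,0.08],[0,0,0]],[1,[-0.05,0,0.08],[0,0,0]],[1,[-0.05,0,0.08],[0,0,0]],[1,[-0.05,0,0.08],[0,0,0]]]'
python3 - <<'E'
from h import *
s=read_state();print(np.round(s['joint_pos'],1))
delta([471.5,14,102],68,back=90)
E
```

```text
clock: 9.42
eef_pos: [476.6, 16.3, 101.0]
eef_rot: [[0.761, -0.02, 0.648], [-0.02, -1.0, -0.007], [0.648, -0.008, -0.762]]
force: [-0.7, 0.0, 0.5]
grip_width: 74.1
clock: 9.92
eef_pos: [426.3, 16.3, 181.1]
eef_rot: [[0.762, -0.02, 0.647], [-0.02, -1.0, -0.007], [0.647, -0.008, -0.762]]
force: [0.6, 0.3, 0.3]
grip_width: 88.1
[-22.4   2.3 125.1  45.   19.8  30.5]
shift [ 0.0186 -0.0016 -0.0133] rot [-1.000e-02  1.835e+01 -2.600e-01] tcp [444.9  14.7 167.8]
```

```bash
python3 -m crank '[[1,[0.018,-0.002,-0.013],[0,6,0]],[1,[0.018,-0.002,-0.013],[0,12,0]],[1,[0.018,-0.002,-0.013],[0,18.3,-0.3]],[1,[0.018,-0.002,-0.013],[0,18.3,-0.3]],[1,[0.018,-0.002,-0.013],[0,18.3,-0.3]],[1,[0.018,-0.002,-0.013],[0,18.3,-0.3]]]'
python3 - <<'E'
from h import *
s=read_state();print(np.round(s['joint_pos'],1))
delta([471.5,14,102],68)
E
```

```text
clock: 10.42
eef_pos: [445.3, 14.9, 167.6]
eef_rot: [[0.925, -0.025, 0.379], [-0.023, -1.0, -0.008], [0.379, -0.002, -0.926]]
force: [-0.7, 0.1, 0.7]
grip_width: 88.0
[-16.8   8.2 111.4   9.3  39.3  68.6]
shift [ 0.0333 -0.0011 -0.0832] rot [-0.08  0.25 -0.09] tcp [478.6  13.8  84.4]
```

```bash
python3 -m crank '[[1,[0.011,-0.001,-0.028],[0,0,0]],[1,[0.022,-0.001,-0.056],[0,0,0]],[1,[0.033,-0.001,-0.083],[0,0,0]],[1,[0.033,-0.001,-0.083],[0,0,0]],[1,[0.033,-0.001,-0.083],[0,0,0]],[1,[0.033,-0.001,-0.083],[0,0,0]]]'
python3 -c "
from h import *
s=read_state();print(np.round(s['joint_pos'],1));delta([471.5,14,102],68)
save(grab_frame('wrist'),'w8.png')"
```

```text
clock: 10.92
eef_pos: [477.3, 13.5, 85.7]
eef_rot: [[0.926, -0.026, 0.377], [-0.025, -1.0, -0.009], [0.377, -0.001, -0.926]]
force: [0.3, 0.0, 0.4]
grip_width: 88.0
[-15.5  20.  113.9  12.6  25.   65.6]
shift [ 0.0013  0.0003 -0.0013] rot [-0.05  0.18  0.01] tcp [478.6  13.8  84.4]
```

View pics/w8.png

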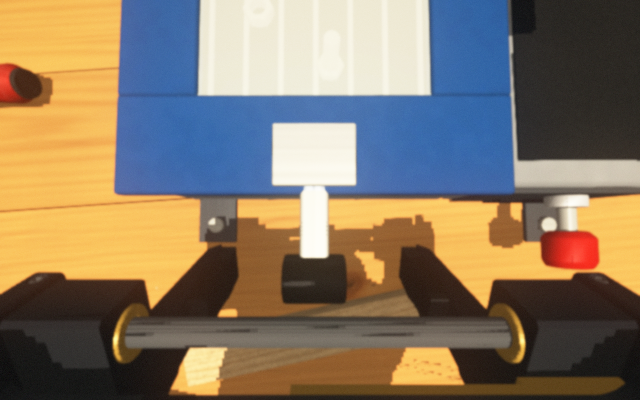

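The tool is at the target and the handle at (315,278) is centred between the fingers. Closing.

```bash
python3 -m crank '[[-1,[0.001,0.001,-0.001],[0,0,0]],[-1,[0.001,0.001,-0.001],[0,0,0]],[-1,[0.001,0.001,-0.001],[0,0,0]],[-1,[0.001,0.001,-0.001],[0,0,0]],[-1,[0.001,0.001,-0.001],[0,0,0]],[-1,[0.001,0.001,-0.001],[0,0,0]],[-1,[0.001,0.001,-0.001],[0,0,0]],[-1,[0.001,0.001,-0.001],[0,0,0]]]'
python3 -m crank '[[-1,[0,0,0],[0,0,0]],[-1,[0,0,0],[0,0,0]],[-1,[0,0,0],[0,0,0]],[-1,[0,0,0],[0,0,0]],[-1,[0,0,0],[0,0,0]]]'
python3 - <<'E'
from h import *
s=read_state();print(s['eef_pos'],s['eef_rot'])
# arc waypoints: hinge 250 behind handle along box x, 2mm below
c,sn=np.cos(YAW),np.sin(YAW);R=np.array(s['eef_rot']);p=np.array(s['eef_pos'])
handle=p-19*R[:,2]; bx=np.array([c,sn,0]);ax=np.array([-sn,c,0])
print('handle est',handle)
for base in [np.array([471.7,14.2,102.])]:
    hinge=base+250*bx-np.array([0,0,2])
    for a in [.05,.1,.15,.2,.25,.3,.35,.4,.45,.5,.55,.6]:
        r=Ro.from_rotvec(a*ax); q=hinge+r.apply(p-hinge)
        print(a,np.round((q-p)/1000,4),np.round(np.degrees(a*ax),1))
E
```

```text
clock: 11.63
eef_pos: [479.0, 14.4, 83.7]
eef_rot: [[0.926, -0.026, 0.376], [-0.025, -1.0, -0.009], [0.376, -0.001, -0.926]]
force: [0.1, 0.2, -0.6]
grip_width: 37.1
clock: 12.05
eef_pos: [478.9, 15.5, 83.6]
eef_rot: [[0.926, -0.026, 0.376], [-0.025, -1.0, -0.008], [0.376, -0.002, -0.927]]
force: [2.4, 10.6, 0.9]
grip_width: 29.7
[478.89039454  15.48679018  83.59863454] [[ 0.92627063 -0.02622965  0.3759451 ]
 [-0.02524128 -0.99965284 -0.00755505]
 [ 0.37601275 -0.00249131 -0.92661114]]
handle est [471.74743767  15.63033617 101.20424619]
0.05 [-0.0005  0.      0.0122] [0.1 2.9 0. ]
0.1 [-0.0004  0.      0.0243] [0.1 5.7 0. ]
0.15 [ 0.0003 -0.      0.0365] [0.2 8.6 0. ]
0.2 [ 0.0016 -0.      0.0486] [ 0.3 11.5  0. ]
0.25 [ 0.0035 -0.0001  0.0606] [ 0.4 14.3  0. ]
0.3 [ 0.006  -0.0002  0.0725] [ 0.4 17.2  0. ]
0.35 [ 0.0091 -0.0002  0.0843] [ 0.5 20.   0. ]
0.4 [ 0.0128 -0.0003  0.0959] [ 0.6 22.9  0. ]
0.45 [ 0.017  -0.0004  0.1073] [ 0.7 25.8  0. ]
0.5 [ 0.0219 -0.0006  0.1184] [ 0.7 28.6  0. ]
0.55 [ 0.0272 -0.0007  0.1294] [ 0.8 31.5  0. ]
0.6 [ 0.0331 -0.0009  0.14  ] [ 0.9 34.4  0. ]
```

Gripped at 29.7 mm. Now I'll lift along the hinge arc, in halves.

```bash
python3 -m crank '[[-1,[-0.0005,0.001,0.0122],[0.1,2.9,0]],[-1,[-0.0004,0.001,0.0243],[0.1,5.7,0]],[-1,[0.0003,0.001,0.0365],[0.2,8.6,0]],[-1,[0.0016,0.001,0.0486],[0.3,11.5,0]],[-1,[0.0035,0.001,0.0606],[0.4,14.3,0]],[-1,[0.006,0.001,0.0725],[0.4,17.2,0]],[-1,[0.006,0.001,0.0725],[0.4,17.2,0]],[-1,[0.006,0.001,0.0725],[0.4,17.2,0]]]'
cat > ang.py <<'E'
from h import *
import sys
np.set_printoptions(precision=3,suppress=True)
s0=read_state();print('dep',np.degrees(np.arctan2(-s0['eef_rot'][2,2],s0['eef_rot'][0,2])),s0['force'],np.round(s0['joint_pos'],1))
for n in['top','side']:
    f=grab_frame(n);save(f,n+sys.argv[1]+'.png')
    im=f['image'];hsv=cv2.cvtColor(im,cv2.COLOR_RGB2HSV).astype(int);z=f['range_z'];K=np.array(f['intrinsics']);P=np.array(f['pose'])
    v,u=np.mgrid[0:400,0:640]
    X=np.stack([(u-K[0,2])/K[0,0]*z,(v-K[1,2])/K[1,1]*z,z],-1)@P[:3,:3].T+P[:3,3]
    H,S,V=hsv[...,0],hsv[...,1],hsv[...,2]
    roi=(X[...,0]>480)&(X[...,0]<740)&(X[...,1]>-180)&(X[...,1]<140)&(z>0)
    b=(H>100)&(H<125)&(S>120)&roi&(X[...,2]>98)
    p=X[b]
    A=np.c_[p,np.ones(len(p))]
    med=np.median(p,0);
    w=np.ones(len(p))
    for _ in range(20):
        k=np.linalg.lstsq(np.c_[p[:,:2],np.ones(len(p))]*w[:,None],p[:,2]*w,rcond=None)[0];r=p[:,2]-np.c_[p[:,:2],np.ones(len(p))]@k;w=1/(1+(r/3)**2)
    print(n,'lid',len(p),np.arctan(-k[0]),'resid',np.median(abs(r)))
    y=(H>20)&(H<32)&(S>150)&roi&(X[...,2]>102)&(X[...,1]<-70)
    p=X[y]
    if len(p)>5:
        d=cv2.fitLine(p.astype(np.float32),cv2.DIST_HUBER,0,.01,.01).ravel();print(' marker',len(p),d,np.arctan2(abs(d[2]),abs(d[0])))
    m=((H<8)|(H>172))&(S>150)&(V>60)&(z>0)&(X[...,0]<520)&(X[...,0]>430)&(X[...,2]>40)&(abs(X[...,1]+140)<30)
    if m.sum():print(' knob',np.percentile(X[m],[1,99],0)[:,0])
E
python3 ang.py 10
```

```text
clock: 12.72
eef_pos: [484.7, 15.5, 155.7]
eef_rot: [[0.996, -0.026, 0.085], [-0.026, -1.0, -0.002], [0.085, 0.0, -0.996]]
force: [1.3, -1.3, -5.0]
grip_width: 29.7
dep 85.1325301304181 [ 1.299 -1.276 -5.037] [-12.7  18.3  95.4   1.1  61.6  78.4]
top lid 1772 0.29651677084251765 resid 1.3884700745602458
 marker 120 [   0.824   -0.01    -0.566  652.205 -101.083  156.183] 0.6018667
 knob [470.005 489.993]
side lid 750 0.2945520556878973 resid 0.7372834598126303
 marker 131 [  0.826  -0.042  -0.562 648.932 -93.38  149.874] 0.59779495
 knob [467.049 488.437]
```

The lid reads 0.296 rad at a commanded 0.30, so the measurement can be trusted. The marker is at 0.60 and hasn't moved, and the knob is home. Raising the remaining 0.30 rad.

```bash
python3 -m crank '[[-1,[0.0031,0,0.0118],[0.1,2.9,0]],[-1,[0.0068,0,0.0234],[0.1,5.7,0]],[-1,[0.011,0,0.0348],[0.2,8.6,0]],[-1,[0.0159,0,0.0459],[0.3,11.5,0]],[-1,[0.0212,0,0.0569],[0.4,14.3,0]],[-1,[0.0271,0,0.0675],[0.4,17.2,0]],[-1,[0.0271,0,0.0675],[0.4,17.2,0]],[-1,[0.0271,0,0.0675],[0.4,17.2,0]]]'
python3 ang.py 11
```

```text
clock: 13.48
eef_pos: [511.5, 14.8, 222.8]
eef_rot: [[0.976, -0.026, -0.215], [-0.026, -1.0, 0.003], [-0.215, 0.002, -0.977]]
force: [-4.1, -5.8, -2.6]
grip_width: 29.5
dep 102.43067122583552 [-4.126 -5.843 -2.586] [-10.6  24.3  74.   -2.1  93.9  81. ]
top lid 466 0.5955525923014849 resid 1.2555634645189286
 marker 120 [   0.824   -0.006   -0.567  651.216 -101.233  156.36 ] 0.6031256
 knob [470.233 489.756]
side lid 256 0.5894179158934075 resid 2.060907519398768
 marker 26 [  0.826  -0.04   -0.563 629.306 -91.956 168.32 ] 0.59840816
 knob [467.672 488.419]
```

```bash
python3 -m crank '[[-1,[0,0,0.0015],[0,0.4,0]],[-1,[0,0,0.0015],[0,0.4,0]],[-1,[0,0,0.0015],[0,0.4,0]],[-1,[0,0,0.0015],[0,0.4,0]],[-1,[0,0,0.0015],[0,0.4,0]],[-1,[0,0,0.0015],[0,0.4,0]],[-1,[0,0,0.0015],[0,0.4,0]],[-1,[0,0,0.0015],[0,0.4,0]]]'
python3 ang.py 12
python3 -c "
import cv2
a=cv2.imread('pics/side12.png')[100:300,220:420];cv2.imwrite('pics/s12c.png',cv2.resize(a,None,fx=3,fy=3))"
```

```text
clock: 14.25
eef_pos: [512.1, 14.8, 224.0]
eef_rot: [[0.975, -0.027, -0.219], [-0.026, -1.0, 0.004], [-0.219, 0.002, -0.976]]
force: [0.4, -5.6, -8.0]
grip_width: 29.4
dep 102.65309765499703 [ 0.399 -5.552 -8.024] [-10.6  24.4  73.7  -2.1  94.4  81. ]
top lid 431 0.5973326766369212 resid 1.2398880417050009
 marker 115 [   0.822   -0.      -0.569  650.098 -101.017  157.307] 0.60566336
 knob [470.167 489.627]
side lid 255 0.5925559202754704 resid 2.0292725609078275
 marker 17 [  0.823  -0.031  -0.568 625.428 -93.076 171.745] 0.60386
 knob [466.308 488.525]
```

View pics/s12c.png

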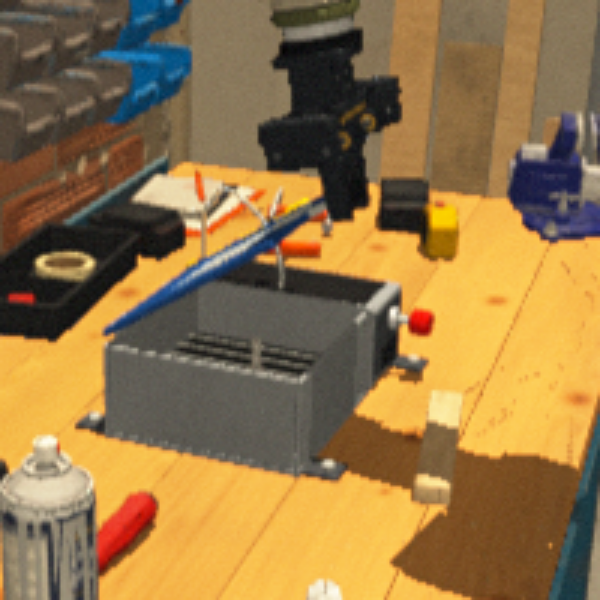

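View pics/top12.png

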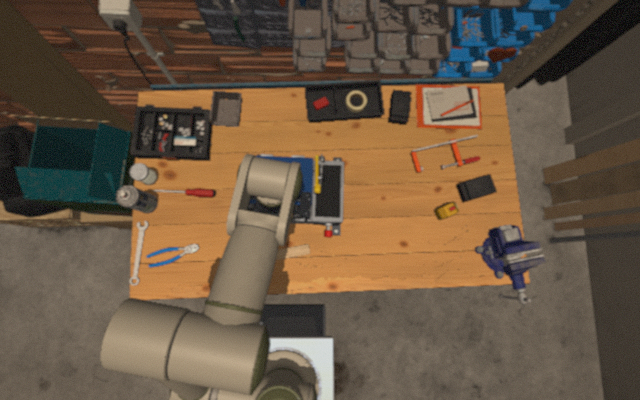

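The side view shows the lid's blue edge lined up with the yellow arm around (300,215). The gripper holds the handle, the knob is home at (420,320), and the tools haven't moved. I'm handing in.

```bash
python3 -c "
from station import *
print(finish_job())"
```

```text
the job is handed in; nothing more can be done
None
```

The box is vented, and the job ended with the lid held in the gripper in line with the marker arm. I handed it in at about 14.4 s; no verdict is reported.

- **Vent:** With the lid shut, I pulled the red knob out to its stop (about 22 N on the wrist), then pushed it home (about 11 N against the stop). Its position in the later pictures matches the start to within about 1 mm.
- **First handle grip:** This grip was shallow because joint 5 was near its limit. I let go with the lid still shut and gripped again at a steeper angle.
- **Lid:** In the last check it read 0.597 rad from the top camera and 0.593 from the side. The marker arm read 0.606 and 0.604, so they agree to within about 0.011 rad, against the 0.08 allowed. I did not measure the lid's turning speed, but it had been held at one pose for about 0.7 s.
- **Hold:** The fingers are 29.4 mm apart on the 30 mm handle, with about 8 N of lid load on the wrist.
- **Surroundings:** The marker angle showed no real change from its first reading (0.596–0.608). The tools and offcut looked undisturbed in the final pictures. I did not re-measure their positions, and the arm hid part of the offcut in the top view.

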